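# Close up the candle row and lock the display tray's end stop

## Robot

A 6-joint arm with a two-finger parallel gripper is mounted at the origin on a cart in front of the work surface, level with it; the furniture and walls round the work are solid. World frame = base frame: x ahead of the robot, y to its left, z up, the work surface at z = 0. Lengths are in mm, angles in degrees, forces in N, time in s.
With the tool pointing down it reaches from about 300 to 850 mm from the base axis. Payload 4.2 kg.
Tool frame: the origin (TCP) lies at the very end of the fingers, on their centre line; the grasp point (between the pads) lies 19 mm behind it; z points along the fingers, y is the line along which they close (so a half turn about z gives the same grasp; the last joint's range is limited). The gripper opens to 91 mm and grips with 3 to 60 N. Pads are 32 mm wide; open, the fingers measure 118 mm over their backs; the gripper's body (76 mm by 178 mm) begins 60 mm behind the grasp point.
Start: joints at [-70.646, 18.312, 89.639, -0, 72.044, -1.146], TCP at [201.377, -538.6, 213.976] pointing down, gripper open.
Joint ranges: [-177.97, 177.97], [-48.28, 115.42], [12.27, 149.76], [-77.06, 257.06], [2.81, 150.46], [-146.56, 146.56]. Speed limits (degrees/s): [147.25, 147.25, 180, 180, 180, 180].

## Interface

Orientations are given as [roll, pitch, yaw] about the fixed x, y, z axes, in that order (R = Rz(yaw) Ry(pitch) Rx(roll)).
In Python, from plant import telemetry, viewer, robot gives the robot as it stands.
- The arm moves only by the tool drive_tool, never from a script. Its arguments are lists of equal length, an entry for each row: "translation": the shift along the tool's x, y, z in units of 20 mm (1.0 is 20 mm), a list of three; "rot": the turn, a rotation vector about the tool's x, y, z in units of 6 degrees (1.0 is 6 degrees), a list of three. In form: {"translation": [[dx, dy, dz], ...], "rot": [[ax, ay, az], ...]}. A call has 1 to 5 rows; each row shifts and turns the commanded pose from where the row before left it, along the tool's axes as they then stand; what a row does not reach is not made up. A row lasts 1/8 s, in which the tool goes at most 62.5 mm and 10.7 degrees, less where a joint would pass 70% of its speed; a pose out of reach is approached as far as the arm can. A call with a number of a shift or a turn outside -1 to 1 is refused whole. A call with a gripper value outside its range is refused whole. "jaw" is the gripper's target within -1 to 1 (shut at 1, half-way at 0, fully open at -1), set as the call begins (left out, the last holds). The fingers move at their own pace and stop on an object; "force" is the grip in N (left out, the last holds). Time passes only in rows, so rows that do not move let the fingers close. It gives the time, the measured TCP pose, the force, the opening and the grip force at its end, in the units of the state.
- telemetry.get_obs(): the state, without advancing time (a new reading comes with each control period).
- viewer.read_camera(name): name is "scene" or "top"; returns the picture (400x640x3 uint8, blue, green, red); there is no depth.
- viewer.camera_params(name): a dict with "K" (3x3 intrinsics, pixels), "xyz" and "attitude" of the camera in the world. Camera axes: x right, y up, looking along -z (the intrinsics and any distortion apply to the point x, -y, -z); pixel columns grow to the right and rows downward; lengths in mm; the calibration is good to about 2 mm. A picture is of the moment at which its call begins. camera_params takes no time and is no camera call.
- robot.close_job(): hands the job in; it is judged then, once.
The state is a dict: "time": time; "qpos": joint angles; "dq": joint speeds; "joint_torque": joint torques, N m; "tcp_pos": TCP position; "tool_rot": TCP orientation; "force": force on the tool from outside, world axes, zero at the start; "torque": the same for the moment, N m; "gripper_width": finger opening in mm; "finger_force": force on a finger pad.
Only numpy, scipy, OpenCV 4.12 (cv2) and the standard library are available. Lean on these libraries where they do the work, as an engineer would, in place of code of your own. Each camera call takes 0.05 s, during which the arm holds its last target. There are 200 camera calls.

## Task

A candle has been sold from the wooden counter display. With the fingers, push the white sliding stop along the tray until the three painted candles left in it stand close together against the wooden end board; then push the brass wing nut round clockwise (seen from above) by its wings, stroke after stroke, until it clamps the stop tight. Nothing is to be picked up: the candles stay standing in the tray, and the things round it stay where they are.

Things in the scene. Friction and masses are not known exactly. Their poses are not given: they have to be found in the camera images.
- tray: Fixed wooden display tray, 92 x 364 mm. Origin: centre of its underside, on the counter. The row of candles runs along its y axis: wooden end board (inner face at y = 172 mm, 66 mm high) at the +y end, sliding stop and wing nut at the -y end; z is up. Floor at z = 12 mm; rails along both long sides (x = 30 to 37 mm either way) up to z = 20 mm. Each candle box takes 52 mm of the row.
- stop: White metal L that slides along the tray's y axis (1.2 N of friction while the nut is loose; it cannot lift out). Origin: lower edge of the face that touches the candles, 12 mm above the counter; axes as the tray's. Upright 56 mm wide, 66 high, 4 thick; slotted foot 4 mm thick behind it, under the nut. It starts 41 to 53 mm short; with the row closed its origin is at y = 16 mm in the tray.
- stop_push (a point): Point on the back (-y side) of the stop's upright, on its centre line, 48 mm above its lower edge (60 mm above the counter, higher than the wing nut): pushed here towards the tray's +y it slides; once the nut clamps it, it does not. Axes as the tray's.
- washer: Steel washer, 24 mm wide, 2.5 mm thick, that stays under the wing nut and moves up and down the stud with it, without turning. Origin: centre of its underside. It presses on the stop's foot (top at 16 mm above the counter) when the nut is tight.
- nut_centre (a point): Brass wing nut on an upright stud (8 mm thick, top 46 mm above the counter) fixed in the tray at x = 0, y = -95 mm. This point: on the axis, half-way up the wings; x points along one wing, z up. Hub 19 mm wide and 13 high; wings 5 mm thick, 61 mm from tip to tip, 11 mm above and below this point: 24 to 46 mm above the counter when tight, up to 5 mm higher when loose.
- wing_tip (a point): Outer end of one wing, 30.5 mm from the nut's axis, half-way up; the other wing is exactly opposite.
- wing_nut (a joint): Angle of the wing nut in rad, growing clockwise seen from above (tightening); it goes down 4 mm a turn. At 0 the wings lie along the tray's x axis. Starts at 0.5 to 3.5; the washer meets the stop's foot at 8.0, it is firmly clamped from about 8.7, and the nut comes to its end at 9.2. It needs 0.04 N m to turn, up to 0.07 once it clamps, and stays where it is left.
- pink_candle_mid (a point): Centre, half-way up, of a candle in a clear box with a black foot, painted with pink flowers, 53 x 53 x 64 mm, about 85 g, standing loose in the tray; z is up.
- orange_candle_mid (a point): Centre, half-way up, of a candle in a clear box with a black foot, painted with orange flowers, 53 x 53 x 64 mm, about 85 g, standing loose in the tray; z is up.
- purple_candle_mid (a point): Centre, half-way up, of a candle in a clear box with a black foot, painted with purple flowers, 53 x 53 x 64 mm, about 85 g, standing loose in the tray; z is up.
- boxed_candle_mid (a point): Bystander behind the tray: larger clear box with a candle, 67 x 67 x 95 mm; its centre.
- doll_mid (a point): Bystander behind the tray: small turned wooden doll, 30 mm wide, 100 mm high; half-way up.
- ink_stamp_mid (a point): Bystander in front of the tray: wooden hand stamp, 26 x 45 mm, 67 mm high; half-way up.
Things that resemble listed ones, but are neither listed nor needed, are in the scene too. What is shaped like the part that bears pink_candle_mid but red is not meant.

How it is judged (in metres and radians):
On the way, in this order (a step that is already met when the one before it is completed fails the run):
1. the row is closed up against the end board while the wing nut is still loose (y of stop in the frame of tray above 0.0125 m and x of pink_candle_mid in the frame of tray between -0.008 and 0.008 m and y of each of pink_candle_mid, orange_candle_mid, purple_candle_mid in the frame of tray above 0.03 m and angle between each of pink_candle_mid, orange_candle_mid, purple_candle_mid's own z axis and vertical below 0.12 rad and x of orange_candle_mid in the frame of tray between -0.008 and 0.008 m and x of purple_candle_mid in the frame of tray between -0.008 and 0.008 m and contact force between washer and stop below 2 N), for 0.2 s.
2. the wing nut clamps the stop, with the row still closed (y of stop in the frame of tray above 0.0125 m and x of pink_candle_mid in the frame of tray between -0.008 and 0.008 m and y of each of pink_candle_mid, orange_candle_mid, purple_candle_mid in the frame of tray above 0.03 m and angle between each of pink_candle_mid, orange_candle_mid, purple_candle_mid's own z axis and vertical below 0.12 rad and x of orange_candle_mid in the frame of tray between -0.008 and 0.008 m and x of purple_candle_mid in the frame of tray between -0.008 and 0.008 m and contact force between washer and stop above 15 N), for 0.2 s.
At the end, for the whole second after the job is handed in: The three candles stand upright in the tray (within 0.12 rad), the stop is within about 3.5 mm of its place with the row closed, and the wing nut's washer presses on the stop's foot with more than 15 N, everything let go (all of step 2 and linear speed of stop below 0.01 m/s); the robot touches nothing.
It fails at once if a candle is lifted or tipped over (height (world z) of any of pink_candle_mid, orange_candle_mid, purple_candle_mid above 0.059 m or angle between any of pink_candle_mid, orange_candle_mid, purple_candle_mid's own z axis and vertical above 0.35 rad).
It fails at once if a thing beside the tray is moved, lifted or knocked over (distance of any of boxed_candle_mid, doll_mid, ink_stamp_mid from where it was at the start of the episode above 0.025 m or angle between any of boxed_candle_mid, doll_mid, ink_stamp_mid's own z axis and vertical above 0.4 rad).
It also fails if it takes over 64 s, if anything falls off the work surface, if the arm or the gripper's body presses on something with over 40 N, if the wrist force passes 120 N, or if a joint passes its speed limit or range.

## Working session

There is one attempt and no reset: what is moved stays moved. The work goes in short steps, Python scripts to look and compute and a tool call to move; the robot and the scene stay as the last step left them, time stands still between calls to the robot, and variables do not carry over. Pictures are saved under pics/ and viewed, at most 10 in all, crops included, and the job is handed in when it is done.

Besides the shell and the picture viewer there is one more tool, called after ">>>" as a command line: name --argument value ..., lists and objects as JSON in quotes. drive_tool: Moves the arm, as the interface text tells. Shifts and turns lie within -1 to 1; 1 stands for 20 mm of shift or 6 degrees of turn. Its arguments: {"type":"object","properties":{"translation":{"type":"array"},"rot":{"type":"array"},"jaw":{"type":"number"},"force":{"type":"number"}},"required":["translation","rot"]}

```bash
ls; mkdir -p pics
python3 - <<'E'
from plant import telemetry, viewer, robot
import cv2
print(telemetry.get_obs())
for n in("scene","top"):
    cv2.imwrite(f"pics/{n}0.png",viewer.read_camera(n)); print(viewer.camera_params(n))
E
```

```text
pics
{'time': 0.0, 'qpos': array([-7.06452910e+01,  1.83534155e+01,  8.97065958e+01,  4.80891601e-05,
        7.20434446e+01, -1.14681790e+00]), 'dq': array([ 0.01198385,  0.05006111,  0.1199745 , -0.00693846,  0.0155735 ,
        0.03352878]), 'joint_torque': array([-2.95996848e-03, -4.12464523e+01, -2.31976140e+01,  7.25489692e-02,
        4.58999164e-02, -1.49017606e-04]), 'tcp_pos': array([ 201.20920394, -538.10886778,  213.1012069 ]), 'tool_rot': array([-1.79896566e+02, -2.11631790e-03,  2.05015102e+01]), 'force': array([-0.30688098, -0.53361057, -0.38714564]), 'torque': array([ 0.03886517, -0.03519095, -0.05853793]), 'finger_force': 0.0, 'gripper_width': 91.54470682878237}
{'K': array([[417.61969124,   0.        , 319.55803985],
       [  0.        , 417.61969124, 197.73159943],
       [  0.        ,   0.        ,   1.        ]]), 'xyz': array([202.50500825, 448.27317207, 663.94660104]), 'attitude': array([  45.16351293,   -0.95235801, -147.24715754])}
{'K': array([[432.07947182,   0.        , 322.89629857],
       [  0.        , 432.07947182, 199.43146787],
       [  0.        ,   0.        ,   1.        ]]), 'xyz': array([398.71669206, -70.96318626, 903.4649423 ]), 'attitude': array([  9.40617355,   0.79845074, -89.15357715])}
```

View pics/scene0.png

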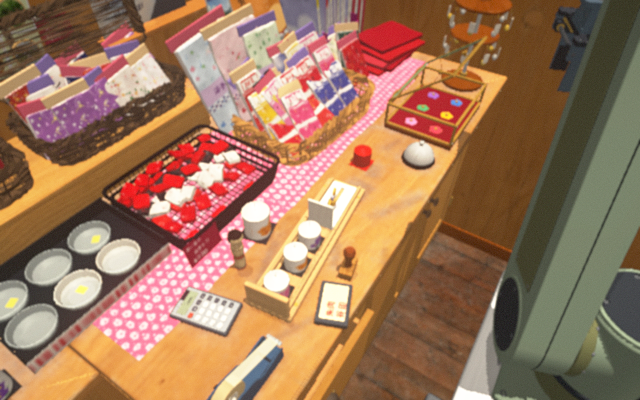

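View pics/top0.png

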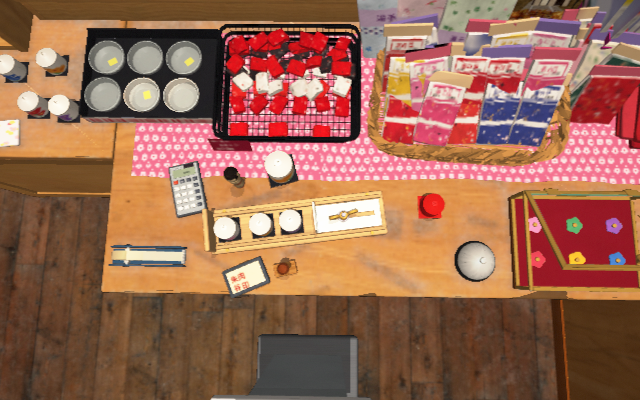

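The scene view shows the tray from its end board (about 250,295) to the stop and nut (335,200). In the top view it runs from (207,230) to (385,212), with the candles at (226,229), (261,224) and (290,221), the stop plate at x≈314 and the nut at about (345,214).

```bash
cat > h.py <<'E'
import numpy as np, cv2
from scipy.spatial.transform import Rotation as R
from plant import telemetry, viewer, robot
def ray(n,u,v):
    p=viewer.camera_params(n); K=p['K']
    d=np.array([(u-K[0,2])/K[0,0],-(v-K[1,2])/K[1,1],-1.])
    return p['xyz'],R.from_euler('xyz',p['attitude'],degrees=True).apply(d)
def plane(n,u,v,z):
    o,d=ray(n,u,v); return o+d*(z-o[2])/d[2]
def proj(n,P):
    p=viewer.camera_params(n);K=p['K']
    c=R.from_euler('xyz',p['attitude'],degrees=True).inv().apply(np.array(P)-p['xyz'])
    return K[0,0]*c[0]/-c[2]+K[0,2],-K[1,1]*c[1]/-c[2]+K[1,2]
E
python3 - <<'E'
import cv2
a=cv2.imread('pics/top0.png')[180:265,195:395]
b=cv2.imread('pics/scene0.png')[170:320,240:370]
cv2.imwrite('pics/tc.png',cv2.resize(a,None,fx=4,fy=4,interpolation=cv2.INTER_CUBIC))
cv2.imwrite('pics/sc.png',cv2.resize(b,None,fx=4,fy=4,interpolation=cv2.INTER_CUBIC))
E
```

```text
(no output)
```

View pics/tc.png

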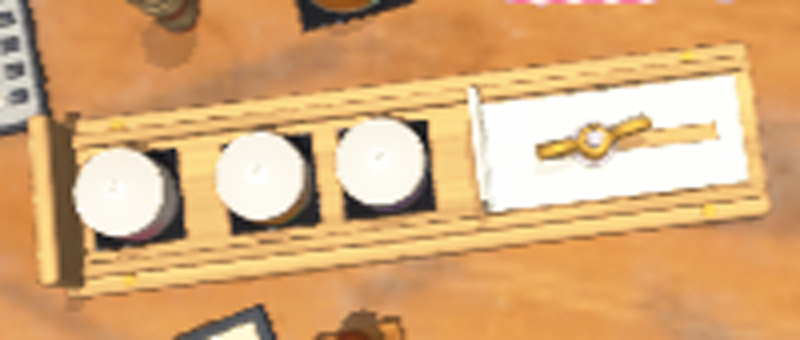

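View pics/sc.png

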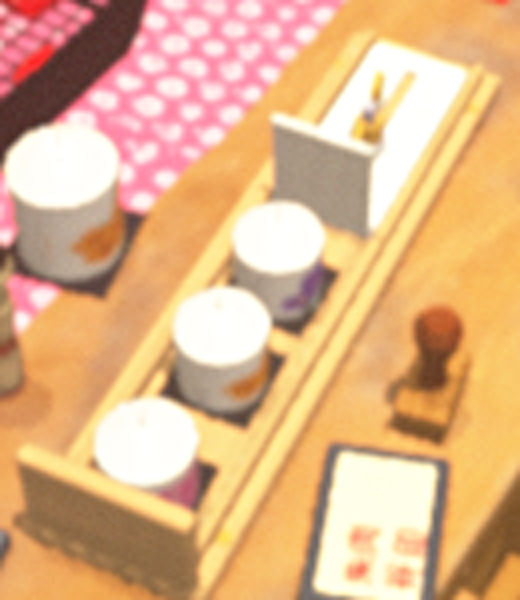

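The top crop shows the stud at crop (596,138), wing tips near (540,152) and (650,122), the stop's top edge from (472,90) to (488,213), and the tray's right corners at (745,45) and (768,212). In the scene crop the candles run pink, orange, purple from the end board.

Run:
```python
from h import *
c=lambda x,y:(195+x/4,180+y/4)
P=lambda x,y,z:plane("top",*c(x,y),z)
A=P(745,45,12);B=P(768,212,12);C=P(75,118,12);D=P(75,295,12)
e1=P(33,118,66);e2=P(42,283,66)
print("corners",A,B,C,D,"w",np.linalg.norm(A-B)); print('board outer',e1,e2)
yax=((C-A)+(D-B));yax/=np.linalg.norm(yax);ang=np.degrees(np.arctan2(yax[1],yax[0]));print("y axis",ang)
stud=P(596,138,48); print('stud',stud)
xax=np.array([yax[1],-yax[0],0])
T=stud+95*yax; T[2]=0;print('tray origin',T, 'yaw',ang-90)
L=lambda p:((p-T)@xax,(p-T)@yax)
for n,p in dict(A=A,B=B,C=C,D=D,e1=e1,e2=e2,st1=P(472,90,78),st2=P(488,213,78),w1=P(540,152,46),w2=P(650,122,46),c1=P(120,192,76),c2=P(262,176,76),c3=P(380,162,76)).items(): print(n,np.round(L(p),1))
# scene: stop top corners
s=lambda x,y:(240+x/4,170+y/4)
for q in [(275,115),(378,153)]: print('scene stop top',np.round(L(plane("scene",*s(*q),78)),1))
for q in [(20,452),(192,528)]: print('scene board',np.round(L(plane("scene",*s(*q),66)),1))
print('stud scene',L(plane('scene',*s(370,105),46)))
```

```text
corners [ 565.0987232  -178.30303707   12.        ] [ 477.74872483 -189.49466965   12.        ] [522.02940843 171.54584406  12.        ] [430.22320795 166.38262598  12.        ] w 88.06403837192286
board outer [514.29482868 177.56168259  66.        ] [433.84452144 168.34235267  66.        ]
y axis 97.31511392983994
stud [510.32419842 -99.48365516  48.        ]
tray origin [498.2282043   -5.25687061   0.        ] yaw 7.315113929839939
A [  44.3 -180.2]
B [ -43.8 -180.1]
C [ 46.1 172.3]
D [-45.6 178.9]
e1 [ 39.2 179.3]
e2 [-41.8 180.4]
st1 [ 26.3 -36.8]
st2 [-33.7 -37.9]
w1 [ -3.5 -66.5]
w2 [   5.2 -122.9]
c1 [ -3.3 137.2]
c2 [-3.4 68.4]
c3 [-3.2 11.2]
scene stop top [ 26.8 -36.8]
scene stop top [-29.7 -35.7]
scene board [ 38.7 179.1]
scene board [-43.3 179.3]
stud scene (np.float64(-0.40474716879236183), np.float64(-94.36178066769958))
```

>>> drive_tool --translation '[[0,0,0],[0,0,0],[0.8,-1,0],[0.8,-1,0],[0.8,-1,0]]' --rot '[[0,0,1],[0,0,1],[0,0,0.2],[0,0,0],[0,0,0]]' --jaw 1 --force 20

```text
time: 0.72
tcp_pos: [241.5, -471.3, 213.7]
tool_rot: [-180.0, 0.0, 7.3]
force: [-0.4, -0.5, -0.5]
gripper_width: 44.5
finger_force: 0.0
```

>>> drive_tool --translation '[[0.8,-1,0],[0.8,-1,0],[0.8,-1,0],[0.8,-1,0],[0.8,-1,0]]' --rot '[[0,0,0],[0,0,0],[0,0,0],[0,0,0],[0,0,0]]'

```text
time: 1.35
tcp_pos: [308.0, -361.8, 213.9]
tool_rot: [-180.0, 0.0, 7.4]
force: [-0.2, -0.0, -1.0]
gripper_width: 0.4
finger_force: 0.0
```

>>> drive_tool --translation '[[0.8,-1,0],[0.8,-1,0],[0.8,-1,0],[0.8,-1,0],[0.8,-1,0]]' --rot '[[0,0,0],[0,0,0],[0,0,0],[0,0,0],[0,0,0]]'

```text
time: 1.98
tcp_pos: [374.4, -252.4, 213.9]
tool_rot: [-180.0, 0.0, 7.4]
force: [0.3, -0.1, -0.2]
gripper_width: 0.3
finger_force: 0.0
```

>>> drive_tool --translation '[[0.85,-0.92,0.5],[0.85,-0.92,0.5],[0.85,-0.92,0.5],[0.85,-0.92,0.5],[0.85,-0.92,0.5]]' --rot '[[0,0,0],[0,0,0],[0,0,0],[0,0,0],[0,0,0]]'

```text
time: 2.6
tcp_pos: [446.9, -150.5, 163.6]
tool_rot: [180.0, 0.0, 7.4]
force: [0.2, -0.3, 0.5]
gripper_width: -0.1
finger_force: 0.0
```

>>> drive_tool --translation '[[0.85,-0.92,0.5],[0.85,-0.92,0.5],[0.85,-0.92,0.5],[0.85,-0.92,0.5],[0,0,0]]' --rot '[[0,0,0],[0,0,0],[0,0,0],[0,0,0],[0,0,0]]'

```text
time: 3.22
tcp_pos: [504.7, -68.7, 123.2]
tool_rot: [-180.0, 0.1, 7.5]
force: [-0.1, -0.8, -0.3]
gripper_width: 0.2
finger_force: 0.0
```

Run:
```python
from h import *
a=viewer.read_camera("scene");o=telemetry.get_obs();print(o['tcp_pos'],proj("scene",o['tcp_pos']))
b=a[120:320,220:420]
cv2.imwrite('pics/s1.png',cv2.resize(b,None,fx=3,fy=3,interpolation=cv2.INTER_CUBIC))
```

```text
[504.39878183 -69.49899527 123.62503172] (np.float64(328.4938326316555), np.float64(177.63266908126894))
```

View pics/s1.png

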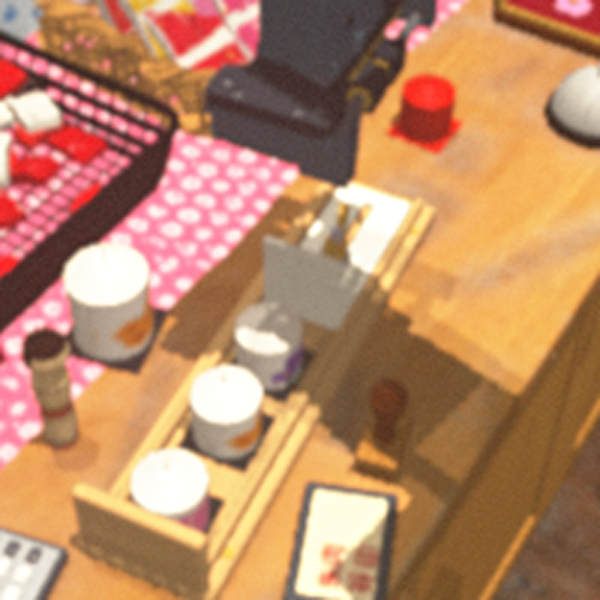

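The fingertips are at crop (325,175), just behind the stop's upright, as planned. The candles and the things beside the tray haven't moved. Next I lower and push.

>>> drive_tool --translation '[[0,0,1],[0,0,1],[0,0,0.9],[0,0,0.4],[0,0,0]]' --rot '[[0,0,0],[0,0,0],[0,0,0],[0,0,0],[0,0,0]]'

```text
time: 3.9
tcp_pos: [504.6, -70.6, 58.0]
tool_rot: [180.0, 0.0, 7.3]
force: [0.1, -0.3, -0.2]
gripper_width: 0.6
finger_force: 0.0
```

>>> drive_tool --translation '[[0,-0.3,0],[0,-0.3,0],[0,-0.3,0],[0,-0.3,0],[0,-0.3,0]]' --rot '[[0,0,0],[0,0,0],[0,0,0],[0,0,0],[0,0,0]]'

```text
time: 4.53
tcp_pos: [501.3, -40.2, 58.1]
tool_rot: [180.0, -0.0, 7.3]
force: [0.5, -0.7, 0.6]
gripper_width: 0.5
finger_force: 0.7
```

>>> drive_tool --translation '[[0,-0.25,0],[0,-0.25,0],[0,-0.25,0],[0,-0.25,0],[0,-0.25,0]]' --rot '[[0,0,0],[0,0,0],[0,0,0],[0,0,0],[0,0,0]]'

```text
time: 5.15
tcp_pos: [498.0, -15.6, 58.0]
tool_rot: [180.0, -0.0, 7.3]
force: [-0.2, -2.4, 1.4]
gripper_width: 0.4
finger_force: 1.4
```

>>> drive_tool --translation '[[0,-0.1,0],[0,-0.1,0],[0,-0.1,0]]' --rot '[[0,0,0],[0,0,0],[0,0,0]]'

```text
time: 5.52
tcp_pos: [497.2, -9.8, 58.0]
tool_rot: [180.0, -0.0, 7.3]
force: [-0.3, -2.7, 1.4]
gripper_width: 0.7
finger_force: 1.5
```

>>> drive_tool --translation '[[0,-0.06,0],[0,-0.06,0],[0,-0.06,0]]' --rot '[[0,0,0],[0,0,0],[0,0,0]]'

```text
time: 5.9
tcp_pos: [496.7, -6.3, 58.0]
tool_rot: [180.0, -0.0, 7.3]
force: [0.9, -3.4, 3.3]
gripper_width: 0.6
finger_force: 1.9
```

>>> drive_tool --translation '[[0,-0.06,0],[0,-0.06,0]]' --rot '[[0,0,0],[0,0,0]]'

```text
time: 6.15
tcp_pos: [496.6, -4.6, 58.0]
tool_rot: [179.9, -0.0, 7.4]
force: [1.2, -8.6, 2.4]
gripper_width: 0.7
finger_force: 4.7
```

>>> drive_tool --translation '[[0,-0.05,0],[0,0,0],[0,0,0]]' --rot '[[0,0,0],[0,0,0],[0,0,0]]'

```text
time: 6.52
tcp_pos: [496.5, -4.6, 58.0]
tool_rot: [179.8, -0.0, 7.4]
force: [0.6, -10.3, 2.0]
gripper_width: 0.5
finger_force: 5.3
```

Run:
```python
from h import *
a=viewer.read_camera("scene");t=viewer.read_camera("top");o=telemetry.get_obs();print(o['tcp_pos'],o['force'])
cv2.imwrite('pics/s2.png',cv2.resize(a[120:320,220:420],None,fx=3,fy=3,interpolation=cv2.INTER_CUBIC))
```

```text
[496.551975    -4.61182088  58.03521462] [ 1.68355041 -9.24794688  2.78772535]
```

View pics/s2.png

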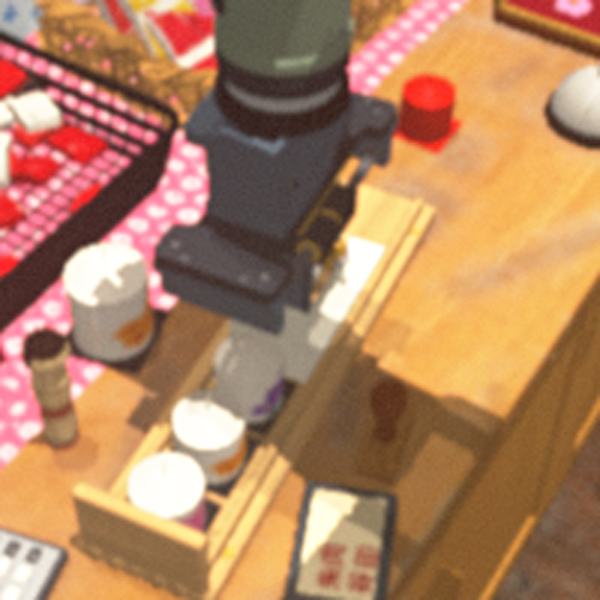

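The row is closed: the three candles stand evenly against the end board, with tops at (168,483), (208,427) and about (250,370), and 10 N on the fingers. Next I back off, rise, move over the nut, open to about 26 mm and turn to the wing direction.

>>> drive_tool --translation '[[0,0.2,0],[0,0.2,0],[0,0,-1],[0,0,-1],[0,0,-1]]' --rot '[[0,0,0],[0,0,0],[0,0,0],[0,0,0],[0,0,0]]'

```text
time: 7.25
tcp_pos: [496.8, -10.3, 118.1]
tool_rot: [-179.9, 0.1, 7.3]
force: [-0.2, 0.5, 0.6]
gripper_width: 0.3
finger_force: 0.0
```

>>> drive_tool --translation '[[0,0.88,0],[0,0.88,0],[0,0.88,0],[0,0.88,0],[0.05,0.88,0]]' --rot '[[0,0,0],[0,0,0],[0,0,0],[0,0,0],[0,0,0]]' --jaw 0.43

```text
time: 7.88
tcp_pos: [509.4, -99.4, 117.6]
tool_rot: [-180.0, 0.0, 7.3]
force: [0.0, 0.1, 0.3]
gripper_width: 26.2
finger_force: 0.0
```

>>> drive_tool --translation '[[0,0,0],[0,0,0],[0,0,0],[0,0,0],[0,0,0]]' --rot '[[0,0,-1],[0,0,-1],[0,0,-1],[0,0,-1],[0,0,-1]]'

```text
time: 8.5
tcp_pos: [509.6, -98.7, 117.8]
tool_rot: [-180.0, 0.0, 37.5]
force: [-0.6, -0.4, 0.1]
gripper_width: 26.3
finger_force: 0.0
```

>>> drive_tool --translation '[[0,0,0],[0,0,0],[0,0,0],[0,0,0],[0,0,0]]' --rot '[[0,0,-1],[0,0,-1],[0,0,-1],[0,0,-1],[0,0,-1]]'

```text
time: 9.12
tcp_pos: [509.6, -98.7, 117.8]
tool_rot: [-180.0, 0.0, 67.5]
force: [-0.2, 0.8, 0.0]
gripper_width: 25.7
finger_force: 0.0
```

>>> drive_tool --translation '[[0,0,0],[0,0,0],[0,0,0],[0,0,0],[0,0,0]]' --rot '[[0,0,-1],[0,0,-1],[0,0,-1],[0,0,-1],[0,0,-1]]'

```text
time: 9.75
tcp_pos: [509.6, -98.7, 117.8]
tool_rot: [-180.0, 0.0, 97.5]
force: [0.1, -0.3, -1.2]
gripper_width: 26.2
finger_force: 0.0
```

>>> drive_tool --translation '[[0,0,0],[0,0,0],[0,0,0]]' --rot '[[0,0,-1],[0,0,-0.7],[0,0,0]]'

```text
time: 10.12
tcp_pos: [509.6, -98.6, 117.8]
tool_rot: [-180.0, 0.0, 107.4]
force: [0.1, 0.1, 0.1]
gripper_width: 25.9
finger_force: 0.0
```

Run:
```python
from h import *
a=viewer.read_camera("scene");o=telemetry.get_obs();print(o['tcp_pos'],o['force'],o['qpos'],proj('scene',[509.8,-99,46]))
cv2.imwrite('pics/s3.png',cv2.resize(a[120:320,220:420],None,fx=3,fy=3,interpolation=cv2.INTER_CUBIC))
```

```text
[509.53558821 -98.47271136 117.85807257] [-0.26279496  0.02941792 -0.38129617] [-1.22049337e+01  1.80807689e+01  1.05108375e+02 -5.42793241e-03
  5.68128970e+01 -2.96076469e+01] (np.float64(332.541013923236), np.float64(196.23055026690935))
```

View pics/s3.png

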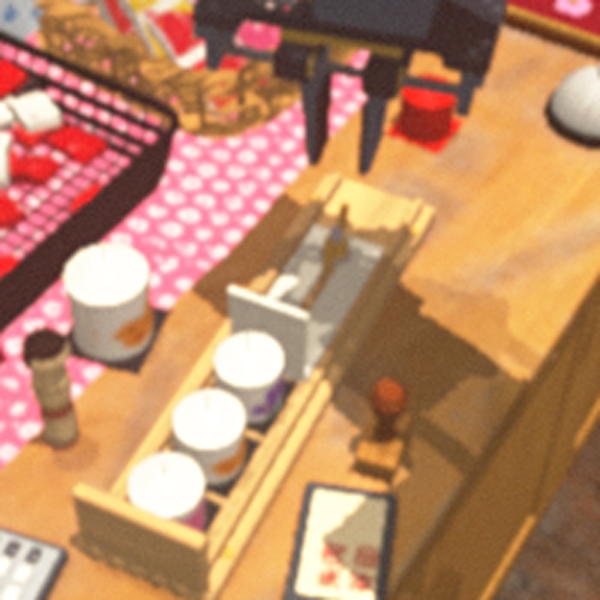

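The stop now touches the purple candle, its top edge running from (229,287) to (307,320), and the row is closed. The open fingers, tips at (318,163) and (368,168), straddle the line of the nut, so I go down over it.

>>> drive_tool --translation '[[0,0,1],[0,0,1],[0,0,1],[0,0,0.4],[0,0,0.3]]' --rot '[[0,0,0],[0,0,0],[0,0,0],[0,0,0],[0,0,0]]'

```text
time: 10.8
tcp_pos: [509.7, -98.1, 43.8]
tool_rot: [180.0, 0.0, 107.5]
force: [0.7, 0.2, 0.2]
gripper_width: 26.3
finger_force: 0.0
```

Run:
```python
from h import *
o=telemetry.get_obs();print(o['tcp_pos'],o['force'],o['torque'])
T=np.array([498.2,-5.3,0]);y=np.array([-.127,.992,0])
for q in [(229,287),(307,320)]:
    print((plane('scene',220+q[0]/3,120+q[1]/3,78)-T)@y)
```

```text
[509.73829714 -98.14528958  43.82893538] [0.74646112 0.18339981 0.1644582 ] [ 0.03138771 -0.13640105 -0.02552501]
14.561994995605993
17.76025428293012
```

>>> drive_tool --translation '[[-0.04,0,0.4],[0,0,0.3],[0,0,0],[0,0,0],[0,0,0]]' --rot '[[0,0,0],[0,0,0],[0,0,1],[0,0,1],[0,0,1]]'

```text
time: 11.42
tcp_pos: [509.8, -98.7, 29.9]
tool_rot: [180.0, 0.0, 89.3]
force: [-0.3, -0.7, -1.0]
gripper_width: 25.8
finger_force: 0.0
```

>>> drive_tool --translation '[[0,0,0],[0,0,0],[0,0,0],[0,0,0],[0,0,0]]' --rot '[[0,0,1],[0,0,1],[0,0,1],[0,0,1],[0,0,1]]'

```text
time: 12.05
tcp_pos: [511.0, -98.5, 30.2]
tool_rot: [179.9, -0.1, 59.3]
force: [2.8, 1.8, -2.2]
gripper_width: 26.0
finger_force: 1.0
```

>>> drive_tool --translation '[[0,0,0],[0,0,0],[0,0,0],[0,0,0],[0,0,0]]' --rot '[[0,0,1],[0,0,1],[0,0,1],[0,0,1],[0,0,1]]'

```text
time: 12.68
tcp_pos: [511.4, -98.9, 30.4]
tool_rot: [179.9, -0.2, 29.3]
force: [2.5, -0.1, 0.1]
gripper_width: 26.2
finger_force: 0.9
```

>>> drive_tool --translation '[[0,0,0],[0,0,0],[0,0,0],[0,0,0],[0,0,0]]' --rot '[[0,0,1],[0,0,1],[0,0,1],[0,0,1],[0,0,1]]'

```text
time: 13.3
tcp_pos: [511.4, -99.2, 30.4]
tool_rot: [179.9, -0.2, -0.7]
force: [1.4, -1.0, 0.3]
gripper_width: 25.8
finger_force: 0.9
```

Run:
```python
from h import *
a=viewer.read_camera("scene");o=telemetry.get_obs();print(o['tcp_pos'],o['force'],o['torque'],o['qpos'])
cv2.imwrite('pics/s4.png',cv2.resize(a[150:270,270:390],None,fx=5,fy=5,interpolation=cv2.INTER_CUBIC))
```

```text
[511.2655648  -99.17663809  30.37212614] [ 1.72949704 -1.02325571  0.38657282] [-0.12088708 -0.28086175 -0.03326972] [-1.22334085e+01  2.42975520e+01  1.10902270e+02 -2.19136595e-02
  4.45940488e+01  7.85931669e+01]
```

View pics/s4.png

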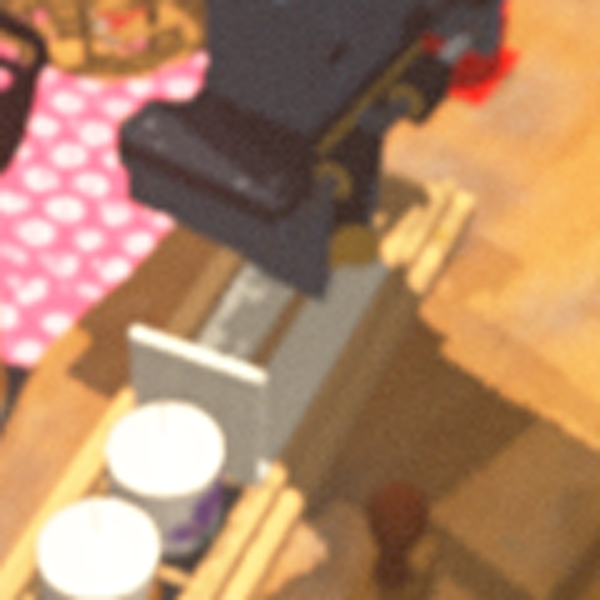

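The wing tip shows at (352,243) beyond the finger, so the nut is turning with the fingers. I continue the stroke.

>>> drive_tool --translation '[[0,0,0],[0,0,0],[0,0,0],[0,0,0],[0,0,0]]' --rot '[[0,0,1],[0,0,1],[0,0,1],[0,0,1],[0,0,1]]'

```text
time: 13.98
tcp_pos: [510.7, -99.3, 30.2]
tool_rot: [-180.0, -0.1, -30.6]
force: [1.2, -1.5, -0.0]
gripper_width: 26.2
finger_force: 0.8
```

>>> drive_tool --translation '[[0,0,0],[0,0,0],[0,0,0],[0,0,0],[0,0,0]]' --rot '[[0,0,1],[0,0,1],[0,0,1],[0,0,1],[0,0,1]]'

```text
time: 14.6
tcp_pos: [510.5, -98.7, 30.1]
tool_rot: [-179.9, -0.1, -60.6]
force: [1.9, 1.2, -1.2]
gripper_width: 26.3
finger_force: 1.2
```

>>> drive_tool --translation '[[0,0,0],[0,0,0],[0,0,-0.8],[0,0,-0.8],[0,0,-0.2]]' --rot '[[0,0,-1],[0,0,-1],[0,0,0],[0,0,0],[0,0,-1]]'

```text
time: 15.22
tcp_pos: [510.2, -98.8, 66.9]
tool_rot: [-179.9, -0.1, -42.3]
force: [0.2, 0.3, -0.4]
gripper_width: 25.9
finger_force: 0.0
```

>>> drive_tool --translation '[[0,0,0],[0,0,0],[0,0,0],[0,0,0],[0,0,0]]' --rot '[[0,0,-1],[0,0,-1],[0,0,-1],[0,0,-1],[0,0,-1]]'

```text
time: 15.85
tcp_pos: [509.5, -98.6, 65.9]
tool_rot: [180.0, 0.0, -12.2]
force: [-0.7, -0.3, -0.2]
gripper_width: 26.1
finger_force: 0.0
```

>>> drive_tool --translation '[[0,0,0],[0,0,0],[0,0,0],[0,0,0],[0,0,0]]' --rot '[[0,0,-1],[0,0,-1],[0,0,-1],[0,0,-1],[0,0,-1]]'

```text
time: 16.48
tcp_pos: [509.5, -98.7, 65.9]
tool_rot: [-180.0, 0.0, 17.8]
force: [0.3, -0.6, -0.0]
gripper_width: 25.6
finger_force: 0.0
```

>>> drive_tool --translation '[[0,0,0],[0,0,0],[0,0,0],[0,0,0],[0,0,0]]' --rot '[[0,0,-1],[0,0,-1],[0,0,-1],[0,0,-1],[0,0,-1]]'

```text
time: 17.1
tcp_pos: [509.5, -98.7, 65.9]
tool_rot: [-180.0, 0.0, 47.8]
force: [0.5, 1.0, 0.3]
gripper_width: 25.8
finger_force: 0.0
```

>>> drive_tool --translation '[[0,0,0],[0,0,0],[0,0,0],[0,0,0],[0,0,0]]' --rot '[[0,0,-1],[0,0,-1],[0,0,-1],[0,0,-1],[0,0,-1]]'

```text
time: 17.73
tcp_pos: [509.5, -98.7, 65.9]
tool_rot: [-180.0, 0.0, 77.8]
force: [-1.3, 0.6, 0.3]
gripper_width: 25.8
finger_force: 0.0
```

>>> drive_tool --translation '[[0,0,0],[0,0,0],[0,0,0],[0,0,0],[0,0,0]]' --rot '[[0,0,-1],[0,0,-1],[0,0,-1],[0,0,-1],[0,0,-1]]'

```text
time: 18.35
tcp_pos: [509.5, -98.7, 65.9]
tool_rot: [-180.0, -0.0, 107.8]
force: [0.6, 0.3, -0.7]
gripper_width: 25.6
finger_force: 0.0
```

>>> drive_tool --translation '[[0,0,0],[0,0,0],[0,0,0],[0,0,0],[0,0,0]]' --rot '[[0,0,-1],[0,0,-1],[0,0,-1],[0,0,-1],[0,0,-1]]'

```text
time: 18.98
tcp_pos: [509.5, -98.6, 65.9]
tool_rot: [-180.0, -0.0, 137.8]
force: [-0.3, 0.1, 0.5]
gripper_width: 26.0
finger_force: 0.0
```

Run:
```python
from h import *
a=viewer.read_camera("scene");o=telemetry.get_obs();print(o['tcp_pos'],o['tool_rot'],o['force'],o['torque'],o['qpos'])
cv2.imwrite('pics/s5.png',cv2.resize(a[150:270,270:390],None,fx=5,fy=5,interpolation=cv2.INTER_CUBIC))
```

```text
[509.47268116 -98.67464052  65.87459779] [-1.79983663e+02 -1.40381269e-02  1.37902590e+02] [ 0.43121368 -0.12893403  0.14646575] [ 0.02506879 -0.18447101 -0.06252348] [-1.22264952e+01  2.15558032e+01  1.08790254e+02 -9.41170896e-03
  4.96742529e+01 -6.01229953e+01]
```

View pics/s5.png

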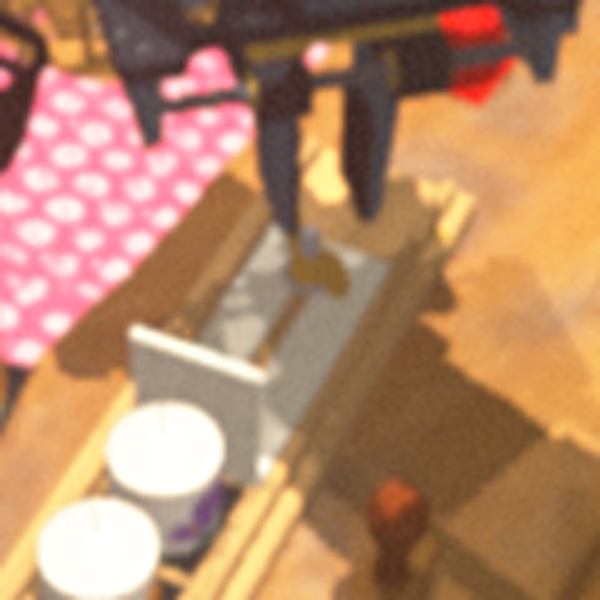

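The stud top is at (310,238) and the visible wing tip at about (343,272), with the fingers above and on either side. A quick check of the wing angle follows.

Run:
```python
from h import *
for z in (49,38):
  p=plane('scene',270+345/5,150+(262 if z==49 else 285)/5,z); print(p, np.degrees(np.arctan2(p[1]+99,p[0]-509.8)),np.hypot(p[1]+99,p[0]-509.8))
for a in (130,151,170):
  for z in (49,27):
    q=proj('scene',[509.8+30.5*np.cos(np.radians(a)),-99+30.5*np.sin(np.radians(a)),z]);print(a,z,(q[0]-270)*5,(q[1]-150)*5)
```

```text
[487.69761293 -88.27063351  49.        ] 154.10624313149472 24.56898083876966
[485.90201005 -86.32611678  38.        ] 152.0615346964066 27.050716066701185
130 49 323.9840595862532 277.86255492917564
130 27 321.75411199422683 314.5030540200875
151 49 349.48181389926106 272.2452694599185
151 27 346.80628304936164 308.87952261721284
170 49 368.1972359630032 261.7938355186388
170 27 365.20518455093196 298.42646115558455
```

>>> drive_tool --translation '[[0,0,0.8],[0,0,0.7],[0,0,0.4],[0,0,0],[0,0,0]]' --rot '[[0,0,0],[0,0,0],[0,0,0],[0,0,1],[0,0,1]]'

```text
time: 19.65
tcp_pos: [509.7, -98.7, 27.6]
tool_rot: [-180.0, -0.0, 125.3]
force: [0.1, 1.1, 0.1]
gripper_width: 26.2
finger_force: 0.0
```

>>> drive_tool --translation '[[0,0,0],[0,0,0],[0,0,0],[0,0,0],[0,0,0]]' --rot '[[0,0,1],[0,0,1],[0,0,1],[0,0,1],[0,0,1]]'

```text
time: 20.27
tcp_pos: [510.0, -98.2, 27.6]
tool_rot: [180.0, -0.0, 95.3]
force: [1.0, 2.2, -2.3]
gripper_width: 25.8
finger_force: 1.1
```

>>> drive_tool --translation '[[0,0,0],[0,0,0],[0,0,0],[0,0,0],[0,0,0]]' --rot '[[0,0,1],[0,0,1],[0,0,1],[0,0,1],[0,0,1]]'

```text
time: 20.9
tcp_pos: [510.8, -98.4, 28.0]
tool_rot: [179.9, -0.1, 65.3]
force: [2.7, 1.6, -0.7]
gripper_width: 25.9
finger_force: 1.0
```

>>> drive_tool --translation '[[0,0,0],[0,0,0],[0,0,0],[0,0,0],[0,0,0]]' --rot '[[0,0,1],[0,0,1],[0,0,1],[0,0,1],[0,0,1]]'

```text
time: 21.52
tcp_pos: [511.3, -98.8, 28.1]
tool_rot: [179.9, -0.1, 35.3]
force: [2.2, -0.1, 0.1]
gripper_width: 26.2
finger_force: 1.0
```

>>> drive_tool --translation '[[0,0,0],[0,0,0],[0,0,0],[0,0,0],[0,0,0]]' --rot '[[0,0,1],[0,0,1],[0,0,1],[0,0,1],[0,0,1]]'

```text
time: 22.15
tcp_pos: [511.3, -99.1, 28.2]
tool_rot: [179.9, -0.2, 5.3]
force: [2.3, -0.3, -0.2]
gripper_width: 25.7
finger_force: 0.9
```

>>> drive_tool --translation '[[0,0,0],[0,0,0],[0,0,0],[0,0,0],[0,0,0]]' --rot '[[0,0,1],[0,0,1],[0,0,1],[0,0,1],[0,0,1]]'

```text
time: 22.78
tcp_pos: [511.0, -99.3, 28.1]
tool_rot: [-180.0, -0.2, -24.7]
force: [1.3, -1.8, -0.1]
gripper_width: 25.5
finger_force: 0.9
```

>>> drive_tool --translation '[[0,0,0],[0,0,0],[0,0,0],[0,0,0],[0,0,0]]' --rot '[[0,0,1],[0,0,1],[0,0,1],[0,0,1],[0,0,1]]'

```text
time: 23.4
tcp_pos: [510.7, -99.0, 28.0]
tool_rot: [-179.9, -0.1, -54.7]
force: [1.9, 0.1, -1.0]
gripper_width: 26.2
finger_force: 1.1
```

>>> drive_tool --translation '[[0,0,0],[0,0,0],[0,0,0],[0,0,-1],[0,0,-0.9]]' --rot '[[0,0,1],[0,0,-1],[0,0,-1],[0,0,0],[0,0,0]]'

```text
time: 24.02
tcp_pos: [509.6, -98.7, 66.1]
tool_rot: [180.0, 0.0, -48.5]
force: [-0.3, -0.2, -0.2]
gripper_width: 26.4
finger_force: 0.0
```

>>> drive_tool --translation '[[0,0,0],[0,0,0],[0,0,0],[0,0,0],[0,0,0]]' --rot '[[0,0,-1],[0,0,-1],[0,0,-1],[0,0,-1],[0,0,-1]]'

```text
time: 24.65
tcp_pos: [509.7, -98.7, 65.8]
tool_rot: [180.0, 0.0, -18.3]
force: [-0.5, -0.6, 0.1]
gripper_width: 25.9
finger_force: 0.0
```

>>> drive_tool --translation '[[0,0,0],[0,0,0],[0,0,0],[0,0,0],[0,0,0]]' --rot '[[0,0,-1],[0,0,-1],[0,0,-1],[0,0,-1],[0,0,-1]]'

```text
time: 25.28
tcp_pos: [509.7, -98.7, 65.7]
tool_rot: [180.0, 0.0, 11.7]
force: [-0.0, 0.3, 0.3]
gripper_width: 26.1
finger_force: 0.0
```

>>> drive_tool --translation '[[0,0,0],[0,0,0],[0,0,0],[0,0,0],[0,0,0]]' --rot '[[0,0,-1],[0,0,-1],[0,0,-1],[0,0,-1],[0,0,-1]]'

```text
time: 25.9
tcp_pos: [509.7, -98.7, 65.8]
tool_rot: [-180.0, 0.0, 41.7]
force: [0.5, 0.7, 0.8]
gripper_width: 26.3
finger_force: 0.0
```

>>> drive_tool --translation '[[0,0,0],[0,0,0],[0,0,0],[0,0,0],[0,0,0]]' --rot '[[0,0,-1],[0,0,-1],[0,0,-1],[0,0,-1],[0,0,-1]]'

```text
time: 26.52
tcp_pos: [509.7, -98.7, 65.8]
tool_rot: [-180.0, 0.0, 71.7]
force: [0.7, -0.7, -0.6]
gripper_width: 26.2
finger_force: 0.0
```

>>> drive_tool --translation '[[0,0,0],[0,0,0],[0,0,0],[0,0,0],[0,0,0]]' --rot '[[0,0,-1],[0,0,-1],[0,0,-1],[0,0,-1],[0,0,-1]]'

```text
time: 27.15
tcp_pos: [509.7, -98.7, 65.8]
tool_rot: [-180.0, 0.0, 101.7]
force: [-0.2, 0.2, -0.6]
gripper_width: 26.0
finger_force: 0.0
```

>>> drive_tool --translation '[[0,0,0],[0,0,0],[0,0,0],[0,0,0],[0,0,0]]' --rot '[[0,0,-1],[0,0,-1],[0,0,-1],[0,0,-1],[0,0,-1]]'

```text
time: 27.78
tcp_pos: [509.7, -98.7, 65.8]
tool_rot: [-180.0, -0.0, 131.7]
force: [-0.3, -1.0, 0.8]
gripper_width: 26.1
finger_force: 0.0
```

Run:
```python
from h import *
a=viewer.read_camera("scene");o=telemetry.get_obs();print(o['tcp_pos'],o['tool_rot'],o['force'],o['torque'])
cv2.imwrite('pics/s6.png',cv2.resize(a[150:270,270:390],None,fx=5,fy=5,interpolation=cv2.INTER_CUBIC))
```

```text
[509.70203331 -98.74695767  65.78400585] [-1.79990774e+02  2.14623033e-03  1.31818109e+02] [-0.23565828  0.40916589 -0.6671745 ] [ 0.02063969 -0.18753027 -0.04020271]
```

View pics/s6.png

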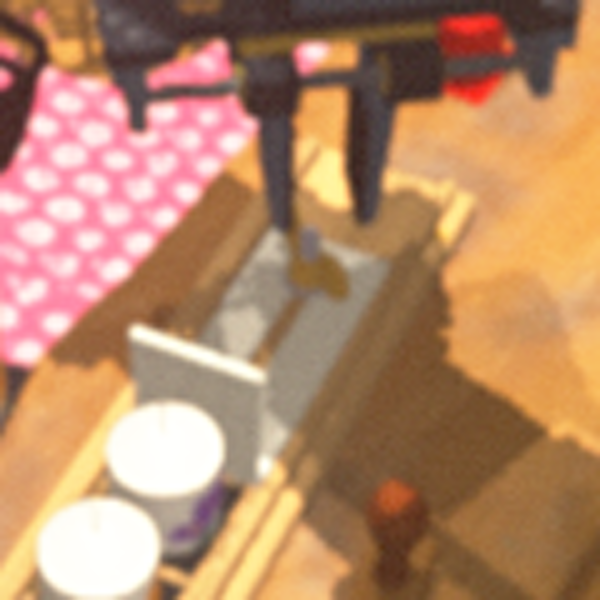

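The view is as after stroke 1: the visible wing tip is again near (343,275), now lower on the stud (wing at yaw about 151°), and the stop and candles are unchanged. This is the third and final stroke.

>>> drive_tool --translation '[[0,0,0.8],[0,0,0.7],[0,0,0.4],[0,0,0],[0,0,0]]' --rot '[[0,0,0],[0,0,0],[0,0,0],[0,0,1],[0,0,1]]'

```text
time: 28.45
tcp_pos: [509.7, -98.6, 27.5]
tool_rot: [-180.0, -0.0, 119.3]
force: [0.9, 2.1, -1.1]
gripper_width: 25.9
finger_force: 1.2
```

>>> drive_tool --translation '[[0,0,0],[0,0,0],[0,0,0],[0,0,0],[0,0,0]]' --rot '[[0,0,1],[0,0,1],[0,0,1],[0,0,1],[0,0,1]]'

```text
time: 29.08
tcp_pos: [510.2, -98.2, 27.7]
tool_rot: [180.0, -0.0, 89.3]
force: [2.1, 2.8, -2.5]
gripper_width: 26.0
finger_force: 1.1
```

>>> drive_tool --translation '[[0,0,0],[0,0,0],[0,0,0],[0,0,0],[0,0,0]]' --rot '[[0,0,1],[0,0,1],[0,0,1],[0,0,1],[0,0,1]]'

```text
time: 29.7
tcp_pos: [510.9, -98.5, 28.0]
tool_rot: [179.9, -0.1, 59.3]
force: [2.4, 1.1, -0.4]
gripper_width: 25.9
finger_force: 1.0
```

>>> drive_tool --translation '[[0,0,0],[0,0,0],[0,0,0],[0,0,0],[0,0,0]]' --rot '[[0,0,1],[0,0,1],[0,0,1],[0,0,1],[0,0,1]]'

```text
time: 30.32
tcp_pos: [511.6, -98.9, 28.2]
tool_rot: [179.9, -0.2, 29.3]
force: [3.2, 0.5, -1.3]
gripper_width: 26.2
finger_force: 1.2
```

>>> drive_tool --translation '[[0,0,0],[0,0,0],[0,0,0],[0,0,0]]' --rot '[[0,0,1],[0,0,1],[0,0,0.6],[0,0,0]]'

```text
time: 30.82
tcp_pos: [511.4, -99.1, 28.2]
tool_rot: [179.9, -0.2, 13.9]
force: [2.2, -1.5, -0.1]
gripper_width: 25.8
finger_force: 1.2
```

```bash
python3 -c "
from h import *
o=telemetry.get_obs();print(o['tcp_pos'],o['tool_rot'],o['force'],o['torque'],o['joint_torque'])"
```

```text
[511.37349382 -99.06079369  28.22320469] [ 1.79908960e+02 -1.74906499e-01  1.39359957e+01] [ 2.19632699 -1.50609313 -0.12045466] [-0.07721749 -0.57640644  0.0743731 ] [ -0.11739221 -40.01225352 -14.53168541   0.05247544   0.92645768
   0.18946008]
```

>>> drive_tool --translation '[[0,0,0],[0,0,0],[0,0,0]]' --rot '[[0,0,0.5],[0,0,0.5],[0,0,0]]'

```text
time: 31.2
tcp_pos: [510.7, -99.0, 28.2]
tool_rot: [179.9, -0.1, 8.0]
force: [2.5, -1.9, -0.3]
gripper_width: 26.2
finger_force: 1.2
```

>>> drive_tool --translation '[[0,0,0],[0,0,0],[0,0,0]]' --rot '[[0,0,0.5],[0,0,0.5],[0,0,0]]'

```text
time: 31.58
tcp_pos: [510.2, -98.9, 28.1]
tool_rot: [180.0, -0.1, 2.0]
force: [3.1, -2.2, -0.5]
gripper_width: 26.1
finger_force: 1.2
```

```bash
python3 -c "
from h import *
o=telemetry.get_obs();print(o['tcp_pos'],o['tool_rot'],o['force'],o['torque'],o['joint_torque'][5])"
```

```text
[510.1912599  -98.93273364  28.07823375] [ 1.79968592e+02 -5.83886407e-02  2.00849828e+00] [ 3.0807723  -2.21335002 -0.52248501] [-0.20804233 -0.52453309  0.09990273] 0.16018856316804886
```

>>> drive_tool --translation '[[0,0,0],[0,0,0],[0,0,0]]' --rot '[[0,0,0.4],[0,0,0.4],[0,0,0]]'

```text
time: 31.95
tcp_pos: [510.0, -98.9, 28.0]
tool_rot: [180.0, -0.0, -2.8]
force: [2.9, -1.1, 0.4]
gripper_width: 25.9
finger_force: 1.2
```

>>> drive_tool --translation '[[0,0,0],[0,0,0],[0,0,0]]' --rot '[[0,0,0.4],[0,0,0.4],[0,0,0]]'

```text
time: 32.33
tcp_pos: [510.0, -99.0, 28.0]
tool_rot: [180.0, -0.0, -7.6]
force: [2.7, -2.1, 0.7]
gripper_width: 26.1
finger_force: 1.6
```

```bash
python3 -c "
from h import *
o=telemetry.get_obs();print(o['tcp_pos'],o['tool_rot'],o['force'],o['torque'],o['joint_torque'][5])"
```

```text
[509.99513969 -98.9806767   28.01767706] [ 1.79973510e+02 -4.23260755e-02 -7.58641474e+00] [ 2.73670097 -2.14783591  0.73438621] [-0.39972582 -0.5698005   0.0565453 ] 0.15466704033315182
```

>>> drive_tool --translation '[[0,0,0],[0,0,0]]' --rot '[[0,0,0.4],[0,0,0]]'

```text
time: 32.58
tcp_pos: [510.4, -99.5, 28.1]
tool_rot: [179.9, -0.1, -10.0]
force: [3.2, -3.8, -1.1]
gripper_width: 26.0
finger_force: 2.6
```

>>> drive_tool --translation '[[0,0,0],[0,0,0]]' --rot '[[0,0,0.4],[0,0,0]]'

```text
time: 32.83
tcp_pos: [510.8, -100.1, 28.1]
tool_rot: [179.9, -0.2, -12.3]
force: [4.3, -6.3, -1.6]
gripper_width: 25.9
finger_force: 3.6
```

The force climbs from 1.2 to 3.6 N, so the nut is at its end. Now I unload and lift clear.

>>> drive_tool --translation '[[0,0,0],[0,0,0],[0,0,0],[0,0,0],[0,0,-0.5]]' --rot '[[0,0,-1],[0,0,-1],[0,0,-1],[0,0,-1],[0,0,0]]'

```text
time: 33.45
tcp_pos: [507.4, -98.0, 37.2]
tool_rot: [-179.9, 0.3, 11.5]
force: [0.3, -0.1, -0.2]
gripper_width: 25.8
finger_force: 0.0
```

>>> drive_tool --translation '[[0,0,-1],[0,0,-1],[0,0,-1],[0,0,-1],[0,0,-1]]' --rot '[[0,0,0],[0,0,0],[0,0,0],[0,0,0],[0,0,0]]'

```text
time: 34.08
tcp_pos: [508.7, -98.3, 139.0]
tool_rot: [-179.9, 0.1, 11.4]
force: [0.6, -0.6, 0.0]
gripper_width: 26.2
finger_force: 0.0
```

>>> drive_tool --translation '[[-0.3,1,-0.5],[-0.3,1,-0.5],[-0.3,1,0],[-0.3,1,0],[-0.3,1,0]]' --rot '[[0,0,0],[0,0,0],[0,0,0],[0,0,0],[0,0,0]]'

```text
time: 34.7
tcp_pos: [499.5, -203.0, 158.2]
tool_rot: [-180.0, 0.0, 11.5]
force: [-0.9, -0.2, 0.1]
gripper_width: 25.7
finger_force: 0.0
```

>>> drive_tool --translation '[[-0.3,1,0],[-0.3,1,0],[-0.3,1,0],[-0.3,1,0],[0,0,0]]' --rot '[[0,0,0],[0,0,0],[0,0,0],[0,0,0],[0,0,0]]'

```text
time: 35.33
tcp_pos: [492.5, -287.4, 157.8]
tool_rot: [180.0, -0.0, 11.4]
force: [0.0, 0.2, 0.4]
gripper_width: 26.1
finger_force: 0.0
```

Run:
```python
from h import *
o=telemetry.get_obs();print(o['time'],o['tcp_pos'],o['force'])
a=viewer.read_camera("top");cv2.imwrite('pics/t9.png',a);b=viewer.read_camera("scene");cv2.imwrite('pics/s9.png',b)
T=np.array([498.2,-5.3,0]);y=np.array([-.127,.992,0]);x=np.array([.992,.127,0])
L=lambda p:np.round([(p-T)@x,(p-T)@y],1)
h=cv2.cvtColor(a,cv2.COLOR_BGR2HSV)
# candle tops: white blobs in tray region
m=((h[...,1]<45)&(h[...,2]>190)).astype(np.uint8); m[:190]=0;m[255:]=0;m[:,:205]=0;m[:,395:]=0
n,l,s,c=cv2.connectedComponentsWithStats(m)
for i in range(1,n):
    if s[i,4]>60: print(s[i],c[i],L(plane('top',*c[i],76)))
# brass wings
sub=h[195:235,325:365]; 
mb=((sub[...,1]>130)&(sub[...,0]>12)&(sub[...,0]<35)).astype(np.uint8)
n,l,s,c=cv2.connectedComponentsWithStats(mb)
for i in range(1,n):
    if s[i,4]>20:
        p=np.argwhere(l==i)[:,::-1].astype(np.float32)+[325,195]; r=cv2.minAreaRect(p.astype(np.float32)); print(s[i],r, L(plane('top',*r[0],46)))
# change elsewhere
d=cv2.absdiff(cv2.imread('pics/top0.png'),a).max(2)>60
print('diff stamp,doll,box',d[255:280,270:300].sum(),d[165:188,222:245].sum(),d[150:188,263:300].sum())
```

```text
35.325 [ 492.50922719 -287.40170431  157.79767954] [0.01664836 0.21662042 0.37253798]
[341 202  17  27 275] [350.05818182 213.74545455] [  -3.3 -105.4]
[264 205  27  28 455] [277.06593407 221.37362637] [-2.  36.2]
[ 290  204   57   32 1185] [315.50970464 219.56962025] [ -7.  -37.9]
[238 214  23  22 384] [248.73958333 224.49479167] [-1.8 91.1]
[212 217  23  22 381] [222.79265092 227.5328084 ] [ -1.9 141.4]
[ 0  0 15  2 22] ((332.0, 195.5), (1.0, 14.0), 90.0) [ 41.4 -75.7]
[12  6 12 30 84] ((342.98077392578125, 215.40386962890625), (30.594114303588867, 6.471831321716309), 78.69007110595703) [ -1.3 -92.8]
diff stamp,doll,box 292 0 0
```

Run:
```python
import cv2,numpy as np
a=cv2.imread('pics/scene0.png');b=cv2.imread('pics/s9.png')
for t,f in((a,b),(cv2.imread('pics/top0.png'),cv2.imread('pics/t9.png'))):
    x0,y0=((336,244) if t is a else (274,256)); w,h=(24,36) if t is a else (26,24)
    r=cv2.matchTemplate(f[y0-12:y0+h+12,x0-12:x0+w+12],t[y0:y0+h,x0:x0+w],cv2.TM_CCOEFF_NORMED); print(cv2.minMaxLoc(r))
    print(f[y0:y0+h,x0:x0+w].mean(),t[y0:y0+h,x0:x0+w].mean())
```

```text
(-0.24759338796138763, 0.717253565788269, (24, 19), (13, 12))
120.04012345679013 142.08371913580248
(-0.4438496232032776, 0.5618411302566528, (1, 4), (12, 12))
99.84615384615384 125.30502136752136
```

The stamp matches at its original place in both views and is only darker from the arm's shadow. I hand the job in.

```bash
python3 -c "
from plant import robot
print(robot.close_job())"
```

```text
the job is handed in; nothing more can be done
None
```

The row is closed against the end board, the wing nut was turned clockwise in three strokes until it reached its end stop, and I handed the job in at about 35 s with the arm clear; no verdict was returned.

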